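# Fetch the new damper piston from behind the oil bottle and grease tin

### The arm

A 6-joint arm with a two-finger parallel gripper is mounted at the origin on the work surface. World frame = base frame: x ahead of the robot, y to its left, z up, the work surface at z = 0. Lengths are in m, angles in rad, forces in N, time in s.
With the tool pointing down it reaches from about 0.3 to 0.775 m from the base axis. Payload 14.6 kg.
Tool frame: the origin (TCP) lies at the very end of the fingers, on their centre line; the grasp point (between the pads) lies 19 mm behind it (pinch_z is the distance from the TCP to the grasp point, in m); z points along the fingers, y is the direction in which the jaws open and shut (so a half turn about z gives the same grasp; the last joint's range is limited). The gripper opens to 94 mm and grips with 3 to 60 N. Pads are 16 mm wide; open, the fingers measure 119 mm over their backs; the gripper's body (75 mm by 177 mm) begins 78 mm behind the grasp point.
Start: joints at [-1.29, 0.3, 1.521, -0, 1.321, -0.067], TCP at [0.187, -0.517, 0.205] pointing down, gripper open.
Joint ranges: [-3.03, 3.03], [-0.79, 2.21], [0.23, 2.52], [-1.04, 4.18], [0, 3.07], [-2.55, 2.55]. Speed limits (rad/s): [2.22, 2.22, 2.57, 3.14, 3.14, 3.14].

### API

Orientations are given as [roll, pitch, yaw] about the fixed x, y, z axes, in that order (R = Rz(yaw) Ry(pitch) Rx(roll)).
In Python, from station import get_obs, camera, hand_in, pinch_z gives the robot as it stands.
- The arm moves only by the tool servo_tool, never from a script. Its argument "moves" is a list that holds one entry, the list of rows, each a list of 7 numbers: the turn, a rotation vector about the tool's x, y, z normalised to -1 to 1, where 1 is pi/2 rad, then the shift along the tool's x, y, z normalised to -1 to 1, where 1 is 500 mm, then the closure, from 0 (fully open) to 1 (shut). In form: [[[rx, ry, rz, x, y, z, hand], ...]]. A call has 1 to 12 rows; each row is the pose to reach, as a shift and turn from the pose measured when the call began, along the tool's axes at that moment; what a row does not reach only later rows make up. A row lasts 1/12 s, in which the tool goes at most 41.7 mm and 7.16 degrees, less where a joint would pass 70% of its speed; a pose out of reach is approached as far as the arm can. A call with a number of a shift or a turn outside -1 to 1 is refused whole. A call with a gripper value outside its range is refused whole. The fingers move at their own pace and stop on an object; "squeeze" is the grip in N (left out, the last holds). Time passes only in rows, so rows that repeat a pose let the fingers close. It gives the time, the measured TCP pose, the force and the opening at its end, in the units of the state.
- get_obs(): the state, without advancing time (a new reading comes with each control period).
- camera(name): name is "scene" or "side" or "wrist"; returns a dict with "color" (420x560x3 uint8, red, green, blue), "intrinsics" (3x3 intrinsics, pixels), "rvec" (rotation vector, rad) and "tvec" (3), from world to camera coordinates, as OpenCV has them. Camera axes: x right, y down, z forward; pixel columns grow to the right and rows downward; lengths in m; the calibration is good to about 2 mm. The wrist camera is an equidistant fisheye: a pixel r from the principal point sees the ray r / f radians off the axis. A picture is of the moment at which its call begins. There is no depth.
- hand_in(): hands the job in, once; it reports no verdict.
The state is a dict: "time_s": time; "qpos": joint angles; "joint_vel": joint speeds; "tau": joint torques, N m; "ee_pos": TCP position; "eef_rot": TCP orientation; "force": force on the tool from outside, world axes, zero at the start; "moment": the same for the moment, N m; "grip_width": finger opening in m.
Only numpy, scipy, OpenCV 4.12 (cv2) and the standard library are available. Lean on these libraries where they do the work, as an engineer would, in place of code of your own. Each camera call takes 0.05 s, during which the arm holds its last target.

### The job

On the suspension bench the red-banded oil bottle and the yellow grease tin were put down on each other's coloured spot in the tray, where they stand in the way of the pistons behind them. First clear both out of the way, standing together on the grey side mat; then stand the blue piston upright in the middle of the round steel assembly plate; and only then put the bottle back in the middle of the red spot and the tin in the middle of the yellow spot, both upright. Leave the black piston where it is, and let neither the bottle nor the tin fall over at any time.

Things in the scene. Friction and masses are not known exactly. Their poses are not given: they have to be found in the camera images.
- oil_bottle: Loose oil bottle: white round bottle with a red band and a red cap, standing upright. Straight body 52 mm in diameter from the underside up to 85 mm, then a shoulder to a cap 32 mm in diameter from 94 to 115 mm (the top). About 0.22 kg. Origin at the centre of its underside, z up. Starts on the yellow spot.
- grease_tin: Loose grease tin: yellow round tin, 56 mm in diameter, straight up to 94 mm, with a steel lid 50 mm in diameter up to 100 mm (the top), standing upright. About 0.28 kg. Origin at the centre of its underside, z up. Starts on the red spot.
- blue_piston: Loose blue damper piston: short upright cylinder, 44 mm in diameter, 34 mm tall, with a thin white band and a dark bore mark on top. 0.09 kg. Origin at the centre of its underside, z up. Starts on the tray's 3 mm thick floor in the row farther from the robot, behind one of the two spots (70 mm behind its centre), 110 mm beside the black piston. Either piston may be behind either spot.
- black_piston: Loose black damper piston of the same shape and size (44 mm in diameter, 34 mm tall), also in the tray behind one of the spots. It stays where it is.
- red_spot: Fixed flat red disc, 76 mm in diameter, 3 mm thick, lying in the tray: where the oil bottle belongs. The tin stands on it at the start, with a red rim showing all round. Origin at the centre of its underside, so its top is 3 mm higher. Its x axis points away from the robot, towards the row of pistons; its y axis runs along the row of spots.
- yellow_spot: Fixed flat yellow disc, 76 mm in diameter, 3 mm thick, lying in the tray 110 mm from the red one, centre to centre: where the grease tin belongs. The oil bottle stands on it at the start, with a yellow rim showing all round. Origin at the centre of its underside, axes as for the red spot. Either spot may be the left or the right one.
- tray: Fixed shallow aluminium tray, 180 mm (x) by 260 mm (y), floor 3 mm thick, walls 12 mm high, holding the two spots in the row nearer the robot and the two pistons behind them; a small loose brass nut (22 mm wide, 9 mm high) lies midway between the spots. Origin at the centre of its underside, x pointing away from the robot.
- side_mat: Fixed grey side mat with two thin white lines, on the table to the left or right of the tray. 220 mm along its x axis, 130 mm along its y axis, 4 mm thick. Origin at the centre of its underside, so its top is 4 mm higher. Empty at the start; the bottle and the tin have room on it side by side along x.
- assembly_plate: Fixed assembly plate, on the other side of the tray from the mat: green square base 120 mm wide, 10 mm thick, carrying a round steel plate 90 mm in diameter whose flat top is 20 mm above the origin, with a thin dark circle marking the middle. Origin at the centre of the underside of the base, z up.
Things that resemble listed ones, but are neither listed nor needed, are in the scene too. What is meant by the blue_piston is not orange, and is the smaller of those in its own colour. What is shaped like the grease_tin but purple is not meant.

How it is judged:
On the way, in this order (a step that is already met when the one before it is completed fails the run):
1. the oil bottle and the grease tin both stand upright on the side mat (x of oil_bottle in the frame of side_mat between -0.105 and 0.105 m and y of oil_bottle in the frame of side_mat between -0.06 and 0.06 m and z of oil_bottle in the frame of side_mat between 0.001 and 0.009 m and angle between each of oil_bottle, grease_tin's own z axis and vertical below 0.1 rad and linear speed of each of oil_bottle, grease_tin below 0.03 m/s and x of grease_tin in the frame of side_mat between -0.105 and 0.105 m and y of grease_tin in the frame of side_mat between -0.06 and 0.06 m and z of grease_tin in the frame of side_mat between 0.001 and 0.009 m), for 0.2 s.
2. the blue piston stands on the middle of the assembly plate while the bottle and the tin still stand on the mat (all of step 1 and horizontal distance between blue_piston and assembly_plate below 0.012 m and z of blue_piston in the frame of assembly_plate between 0.016 and 0.024 m and angle between blue_piston's own z axis and vertical below 0.1 rad and linear speed of blue_piston below 0.03 m/s), for 0.2 s.
At the end, for the whole second after the job is handed in: Oil bottle at rest on the red spot, grease tin on the yellow spot and blue piston on the assembly plate, each upright (within 0.1 rad) and within 12 mm of the centre; black piston upright within 15 mm of where it started; all released (horizontal distance between oil_bottle and red_spot below 0.012 m and z of oil_bottle in the frame of red_spot between 0 and 0.007 m and angle between each of oil_bottle, grease_tin, blue_piston, black_piston's own z axis and vertical below 0.1 rad and linear speed of each of oil_bottle, grease_tin, blue_piston below 0.03 m/s and horizontal distance between grease_tin and yellow_spot below 0.012 m and z of grease_tin in the frame of yellow_spot between 0 and 0.007 m and horizontal distance between blue_piston and assembly_plate below 0.012 m and z of blue_piston in the frame of assembly_plate between 0.016 and 0.024 m and distance of black_piston from where it was at the start of the episode below 0.015 m); the robot touches nothing.
It fails at once if the bottle or the tin falls over (angle between any of oil_bottle, grease_tin's own z axis and vertical above 0.6 rad).
It fails at once if the black piston is moved from its place (distance of black_piston from where it was at the start of the episode above 0.03 m).
It also fails if it takes over 128 s, if anything falls off the work surface, if the arm or the gripper's body presses on something with over 40 N, if the wrist force passes 120 N, or if a joint passes its speed limit or range.

## Working session

There is one attempt and no reset: what is moved stays moved. The work goes in short steps, Python scripts to look and compute and a tool call to move; the robot and the scene stay as the last step left them, time stands still between calls to the robot, and variables do not carry over. Pictures are saved under pics/ and viewed, and the job is handed in when it is done.

Besides the shell and the picture viewer there is one more tool, called after "Emit:" as name([rows], argument=value, ...), one row to a line, values as JSON. servo_tool: Moves the arm, as the interface text tells. Scaled input: -1 to 1 covers 500 mm each way for a shift and pi/2 rad each way for a turn. Its arguments: {"type":"object","properties":{"moves":{"type":"array"},"squeeze":{"type":"number"}},"required":["moves"]}

```bash
mkdir -p pics; ls
cat > h.py <<'E'
import numpy as np,cv2
from station import get_obs,camera,hand_in,pinch_z
def shot(n,fn):
    c=camera(n); cv2.imwrite('pics/'+fn,c['color'][:,:,::-1]); return c
def ray(c,u,v,fish=False):
    K=np.array(c['intrinsics']);R=cv2.Rodrigues(np.array(c['rvec'],float))[0];t=np.array(c['tvec'],float).ravel()
    x=(u-K[0,2])/K[0,0];y=(v-K[1,2])/K[1,1]
    if fish:
        r=np.hypot(x,y);d=np.array([np.sin(r)*x/max(r,1e-9),np.sin(r)*y/max(r,1e-9),np.cos(r)])
    else: d=np.array([x,y,1.])
    return -R.T@t,R.T@d
def onz(c,u,v,z,fish=False):
    o,d=ray(c,u,v,fish); return o+d*(z-o[2])/d[2]
def proj(c,P):
    K=np.array(c['intrinsics']);p=cv2.Rodrigues(np.array(c['rvec'],float))[0]@np.array(P,float)+np.array(c['tvec'],float).ravel()
    return K[0,0]*p[0]/p[2]+K[0,2],K[1,1]*p[1]/p[2]+K[1,2]
E
python3 - <<'E'
from h import *
import pickle
d={n:shot(n,f'{n}0.png') for n in('scene','side','wrist')}
pickle.dump(d,open('d0.pkl','wb'))
print(get_obs(),pinch_z)
E
```

```text
pics
{'time_s': 0.15, 'qpos': array([-1.28961220e+00,  3.00314565e-01,  1.52143809e+00, -1.12900785e-05,
        1.32067676e+00, -6.65996282e-02]), 'joint_vel': array([ 0.00011302, -0.00289679, -0.00245491, -0.00042198,  0.00026751,
       -0.00053883]), 'tau': array([ 8.89142029e-04, -5.31955612e+01, -3.52820385e+01,  7.08239595e-02,
        2.35714886e-02, -5.46923070e-05]), 'ee_pos': array([ 0.18738887, -0.51688643,  0.20503268]), 'eef_rot': array([-3.14075702e+00, -4.47747857e-05,  3.47786539e-01]), 'force': array([-0.2072167 , -0.92416404, -0.35933446]), 'moment': array([ 0.01222506, -0.02607171,  0.03022466]), 'grip_width': 0.09367016833293114} 0.0188
```

View pics/scene0.png

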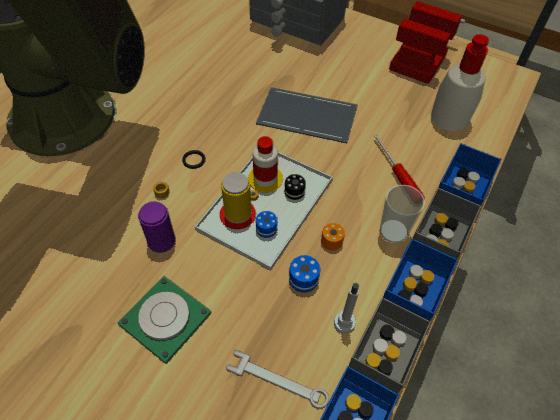

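View pics/side0.png

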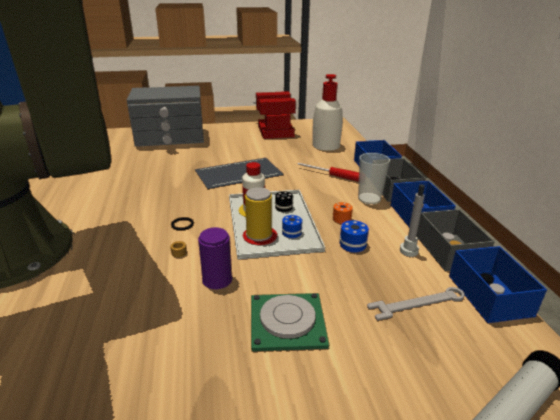

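View pics/wrist0.png

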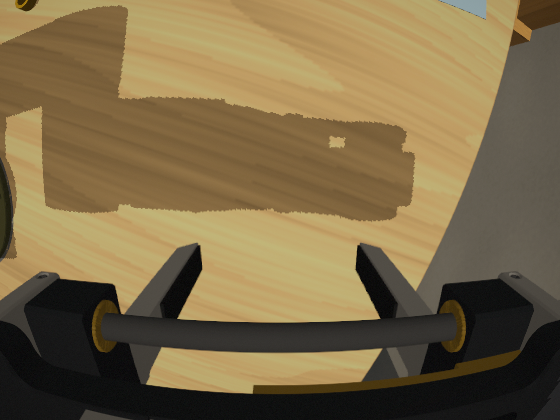

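The scene view shows:
- Tin at (237,198) on the red spot.
- Bottle at (265,165) on the yellow spot.
- Black piston at (295,185).
- Mat at (307,114).
- Plate at (164,316).

There are two blue cylinder candidates. The one in the tray at (266,222) is smaller, and the one outside at (305,272) is bigger. The orange piston (333,236) and the purple tin (157,227) are decoys. The smaller blue one in the tray behind the red spot fits the description, and I'll confirm that in a crop.

Run:
```python
from h import *
import pickle
d=pickle.load(open('d0.pkl','rb'))
a=d['scene']['color'][130:310,180:360,::-1]; b=d['side']['color'][130:310,180:380,::-1]
a=cv2.resize(a,(390,390),interpolation=cv2.INTER_CUBIC);b=cv2.resize(b,(433,390),interpolation=cv2.INTER_CUBIC)
cv2.imwrite('pics/crop0.png',np.hstack([a,b])[:, :800])
def comps(n,lo,hi,amin,name):
    hsv=cv2.cvtColor(d[n]['color'],cv2.COLOR_RGB2HSV)
    m=cv2.inRange(hsv,lo,hi); N,L,s,c=cv2.connectedComponentsWithStats(m)
    for i in range(1,N):
        if s[i,4]>amin: print(n,name,s[i],c[i].round(1))
for n in('scene','side'):
    o,_=ray(d[n],0,0);print(n,'cam',o.round(3))
    comps(n,(100,150,60),(130,255,255),60,'blue')
    comps(n,(40,80,30),(85,255,255),200,'green')
    comps(n,(0,180,80),(6,255,255),40,'red'); comps(n,(174,150,80),(180,255,255),40,'red2')
    comps(n,(22,180,80),(32,255,255),40,'yel')
```

```text
scene cam [ 0.881 -0.516  0.879]
scene blue [ 441  144   60   58 1082] [469.8 174.2]
scene blue [256 211  21  23 323] [266.  222.7]
scene blue [ 384  239   74   77 1883] [421.5 277.3]
scene blue [290 255  30  33 631] [304.2 272. ]
scene blue [ 321  367   78   53 1591] [358.1 398.6]
scene green [ 118  276   93   87 2140] [165.3 321.4]
scene red [413   1  49  21 407] [437.   11.2]
scene red [400  19  50  22 429] [424.6  29.2]
scene red [473  34  16  11 123] [480.5  38.8]
scene red [466  42  12  13  66] [471.   48.1]
scene red [402  45  30  11  59] [415.6  49.6]
scene red [433  55  10  11  63] [437.   59.6]
scene red [258 136  15  13 140] [264.7 142. ]
scene red [393 163  29  30 248] [404.5 175.9]
scene red [220 205  35  24 189] [236.7 218.3]
scene yel [221 170  62  52 633] [248.6 194.4]
scene yel [366 353  15  14 129] [372.8 359.7]
scene yel [346 395  15  15 164] [352.9 401.9]
side cam [ 0.417 -0.793  0.512]
side blue [  0  40  24  65 781] [ 8.5 81.2]
side blue [357 141  30  14 275] [370.9 146.2]
side blue [383 145  18  14  70] [392.8 153.6]
side blue [394 181  61  30 656] [420.3 194.8]
side blue [283 216  19  16 221] [291.6 224. ]
side blue [341 221  27  23 435] [353.7 233. ]
side blue [341 243  25   9  88] [352.4 248.3]
side blue [ 456  247   90   75 2471] [502.6 286.7]
side green [ 251  294   78   57 1895] [287.6 329.3]
side red [323  75  13  26 226] [329.6  89. ]
side red [257  91  38  38 965] [276.7 107.7]
side red [262 129  33  10 209] [278.6 133.4]
side red [247 162  13  13 132] [252.8 168.1]
side red [330 167  29  14 219] [344.3 173.1]
side red [243 231  32  14  85] [254.4 240.2]
side yel [239 196  32  43 912] [257.6 217.5]
```

View pics/crop0.png

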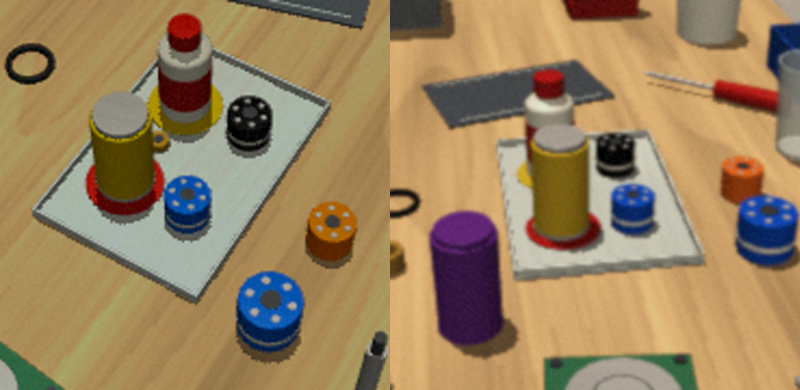

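The crop confirms it: the small blue piston in the tray at scene (266,219), behind the tin, is the target, and the clearly bigger blue one stands outside the tray. Next I measure positions.

Run:
```python
from h import *
import pickle
d=pickle.load(open('d0.pkl','rb'))
S=d['scene'];
sc=390/180
def f(p):return 180+p[0]/sc,130+p[1]/sc
def g(p):return 180+(p[0]-390)/(433/200),130+p[1]/sc
pts={'blue':((187,190),(633,196),.037),'black':((249,113),(616,144),.037),'lid':((121,112),(558,140),.106),'cap':((184,27),(548,78),.121),
'traycL':((36,212),(517,277),.012),'tray_bot':((197,297),(700,263),.012),'tray_right':((328,103),(648,132),.012),'tray_top':((212,50),(500,141),.012)}
for k,(a,b,z) in pts.items(): print(k,onz(S,*f(a),z).round(4),onz(d['side'],*g(b),z).round(4))
for k,n,q in(('mat','scene',[(270,90),(357,103),(348,139),(257,117)]),('mat','side',[(195,171),(267,160),(284,174),(212,186)]),('base','scene',[(119,320),(165,277),(210,316),(166,359)])):
    P=[onz(d[n],*p,.004 if k=='mat' else .010) for p in q]; print(k,n,np.round(P,4)[:,:2].tolist(),np.mean(P,0).round(4))
# plate disc
for n,r in(('scene',(120,275,215,365)),('side',(245,285,335,355))):
    im=d[n]['color'][r[1]:r[3],r[0]:r[2]];hsv=cv2.cvtColor(im,cv2.COLOR_RGB2HSV)
    m=((hsv[...,1]<60)&(hsv[...,2]>90)).astype('uint8')*255
    cs,_=cv2.findContours(m,0,1);c=max(cs,key=cv2.contourArea);h=cv2.convexHull(c).reshape(-1,2)+np.array(r[:2])
    W=np.array([onz(d[n],x,y,.02)[:2] for x,y in h]); A=np.c_[2*W,np.ones(len(W))];s=np.linalg.lstsq(A,(W**2).sum(1),rcond=None)[0]
    print('plate',n,s[:2].round(4),'dia',2*np.sqrt(s[2]+s[0]**2+s[1]**2).round(4))
    m2=cv2.inRange(hsv,(0,0,60),(180,60,150))
    e=cv2.fitEllipse(h.astype(np.float32)); print('ellipse',e)
for n,r in(('scene',(60,60)),):
    im=d['scene']['color'][80:150,240:370,::-1];cv2.imwrite('pics/mat0.png',cv2.resize(im,None,fx=6,fy=6))
```

```text
blue [ 0.5851 -0.0253  0.037 ] [ 0.586  -0.0315  0.037 ]
black [0.5906 0.0817 0.037 ] [0.5895 0.0775 0.037 ]
lid [ 0.5168 -0.0236  0.106 ] [ 0.5124 -0.0326  0.106 ]
cap [0.5201 0.0794 0.121 ] [0.5167 0.0752 0.121 ]
traycL [ 0.4683 -0.1031  0.012 ] [ 0.463  -0.1125  0.012 ]
tray_bot [ 0.6421 -0.1043  0.012 ] [ 0.6323 -0.118   0.012 ]
tray_right [0.6435 0.1505 0.012 ] [0.6411 0.1465 0.012 ]
tray_top [0.5093 0.1523 0.012 ] [0.4685 0.1512 0.012 ]
mat scene [[0.3853, 0.3285], [0.591, 0.3964], [0.6234, 0.2778], [0.4063, 0.2318]] [0.5015 0.3086 0.004 ]
mat side [[0.3815, 0.3257], [0.593, 0.3713], [0.6249, 0.2678], [0.4246, 0.2246]] [0.506  0.2973 0.004 ]
base scene [[0.4615, -0.3343], [0.48, -0.2233], [0.5977, -0.2452], [0.5772, -0.3486]] [ 0.5291 -0.2879  0.01  ]
plate scene [ 0.5265 -0.2876] dia 0.0894
ellipse ((162.95159912109375, 314.5753173828125), (45.175533294677734, 51.97771072387695), 62.13371658325195)
plate side [ 0.5253 -0.2884] dia 0.0934
ellipse ((287.3293151855469, 315.2479248046875), (42.812294006347656, 55.47538375854492), 92.03028106689453)
```

View pics/mat0.png

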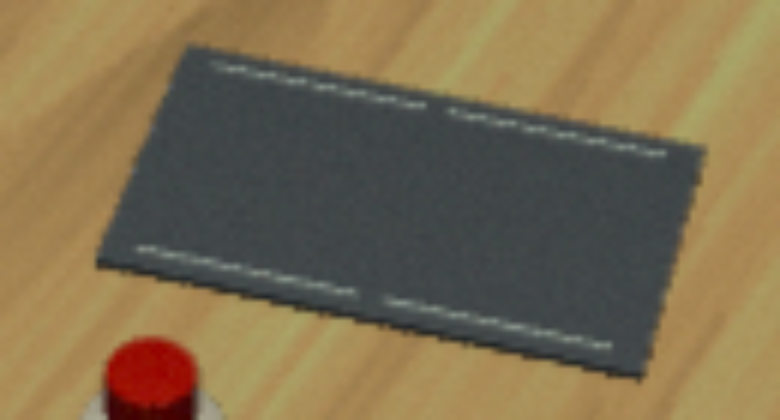

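```bash
cat >> h.py <<'E'
from scipy.spatial.transform import Rotation as Ro
def rel(x,y,z,yaw=np.pi/2):
    o=get_obs();R0=Ro.from_euler('xyz',o['eef_rot']);R1=Ro.from_euler('xyz',[np.pi,0,yaw])
    rv=(R0.inv()*R1).as_rotvec()/(np.pi/2); t=R0.inv().apply(np.array([x,y,z])-o['ee_pos'])/.5
    print('t',round(o['time_s'],2),'pos',o['ee_pos'].round(4),'rel',rv.round(4),t.round(4),'F',o['force'].round(1),'w',round(o['grip_width'],4))
E
python3 -c "
from h import *
rel(.45,.03,.36)"
```

```text
t 0.15 pos [ 0.1874 -0.5169  0.205 ] rel [-4.000e-04 -4.000e-04 -7.786e-01] [ 0.8666 -0.8495 -0.3092] F [-0.2 -0.9 -0.4] w 0.0937
```

Emit:
servo_tool([
  [[0,0,-0.3893,0.4333,-0.42475,-0.25,0],[0,0,-0.3893,0.4333,-0.42475,-0.25,0],[0,0,-0.3893,0.4333,-0.42475,-0.25,0],[0,0,-0.3893,0.4333,-0.42475,-0.25,0],[0,0,-0.3893,0.4333,-0.42475,-0.25,0],[0,0,-0.7786,0.8666,-0.8495,-0.3092,0],[0,0,-0.7786,0.8666,-0.8495,-0.3092,0],[0,0,-0.7786,0.8666,-0.8495,-0.3092,0],[0,0,-0.7786,0.8666,-0.8495,-0.3092,0],[0,0,-0.7786,0.8666,-0.8495,-0.3092,0],[0,0,-0.7786,0.8666,-0.8495,-0.3092,0],[0,0,-0.7786,0.8666,-0.8495,-0.3092,0]],
])

```text
time_s: 1.15
ee_pos: [0.3952, -0.0826, 0.3374]
eef_rot: [3.141, -0.001, 1.572]
force: [0.1, -1.0, 1.1]
grip_width: 0.0939
```

```bash
python3 -c "
from h import *
rel(.45,.03,.36)"
```

```text
t 1.15 pos [ 0.3952 -0.0826  0.3374] rel [ 0.0001 -0.0004  0.0005] [ 0.2251  0.1098 -0.045 ] F [ 0.1 -1.   1.1] w 0.0939
```

Emit:
servo_tool([
  [[0,0,0,0.2251,0.1098,-0.045,0],[0,0,0,0.2251,0.1098,-0.045,0],[0,0,0,0.2251,0.1098,-0.045,0],[0,0,0,0.2251,0.1098,-0.045,0],[0,0,0,0.2251,0.1098,-0.045,0],[0,0,0,0.2251,0.1098,-0.045,0]],
])

```text
time_s: 1.65
ee_pos: [0.4498, 0.0297, 0.3595]
eef_rot: [-3.141, -0.0, 1.572]
force: [0.1, -0.3, 0.9]
grip_width: 0.0937
```

Run:
```python
from h import *
import pickle
c=shot('wrist','wrist1.png');pickle.dump(c,open('w1.pkl','wb'))
rel(.45,.03,.36);o,dd=ray(c,c['intrinsics'][0][2],c['intrinsics'][1][2]);print(o,dd,c['intrinsics'])
```

```text
t 1.7 pos [0.4496 0.0291 0.3596] rel [-0.0003 -0.0003  0.0001] [ 0.0017  0.0007 -0.0008] F [-0.1 -0.2 -0.2] w 0.094
[0.44962117 0.106654   0.53762236] [-9.37573592e-05 -2.57511447e-01 -9.66275243e-01] [[325.1922621    0.         278.40200791]
 [  0.         325.1922621  214.02003871]
 [  0.           0.           1.        ]]
```

View pics/wrist1.png

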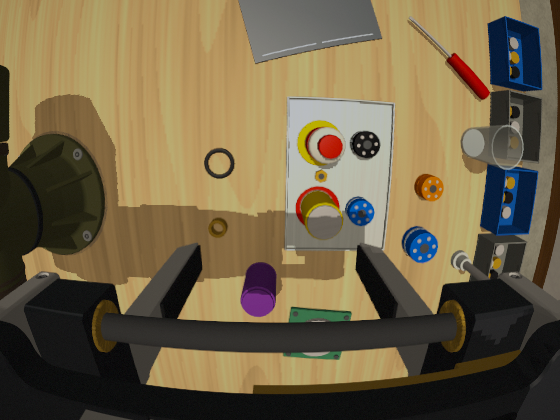

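The wrist view from above shows the yellow spot at about (321,143) with the cap at (330,146). The red spot is at (318,208) with the tin lid at (323,219). The pistons are at (366,145) black and (360,211) blue. I'll fit these.

Run:
```python
from h import *
import pickle
c=pickle.load(open('w1.pkl','rb'));im=c['color'];hsv=cv2.cvtColor(im,cv2.COLOR_RGB2HSV)
def circ(W):
    W=np.array(W);A=np.c_[2*W,np.ones(len(W))];s=np.linalg.lstsq(A,(W**2).sum(1),rcond=None)[0]
    return s[:2].round(4),(2*np.sqrt(s[2]+s[0]**2+s[1]**2)).round(4)
def mask(lo,hi,box):
    m=np.zeros(im.shape[:2],'uint8');x0,y0,x1,y1=box;m[y0:y1,x0:x1]=cv2.inRange(hsv,lo,hi)[y0:y1,x0:x1];return m
def fit(name,m,z):
    cs,_=cv2.findContours(m,0,1);p=np.vstack([q.reshape(-1,2) for q in cs if cv2.contourArea(q)>8]);h=cv2.convexHull(p).reshape(-1,2)
    print(name,p.min(0),p.max(0),circ([onz(c,x,y,z,True)[:2] for x,y in h]))
fit('blue top',mask((100,120,50),(130,255,255),(340,190,380,230)),.037)
fit('black',mask((0,0,0),(180,255,60),(345,125,385,165)),.037)
fit('cap',mask((0,150,100),(8,255,255),(318,130,345,160)),.121)
fit('red spot',mask((0,150,60),(8,255,255),(285,180,345,240)),.006)
fit('yellow spot',mask((22,150,80),(34,255,255),(290,115,345,170)),.006)
for k,p in {'NW':(288,98),'NE':(393,102),'SE':(385,249),'SW':(286,247)}.items(): print('tray',k,onz(c,*p,.012,True).round(4))
cv2.imwrite('pics/wc.png',cv2.resize(im[85:260,275:405,::-1],None,fx=4.2,fy=3.4286*1,interpolation=cv2.INTER_CUBIC))
cv2.imwrite('pics/wc.png',cv2.resize(im[90:255,280:400,::-1],None,fx=3.6,fy=3.6,interpolation=cv2.INTER_CUBIC))
```

```text
blue top [347 198] [373 225] (array([ 0.5827, -0.0229]), np.float64(0.0452))
black [350 132] [379 157] (array([0.5851, 0.0869]), np.float64(0.045))
cap [319 135] [342 158] (array([0.5159, 0.0857]), np.float64(0.0309))
red spot [296 187] [338 223] (array([ 0.5149, -0.0238]), np.float64(0.0733))
yellow spot [298 120] [337 165] (array([0.5168, 0.0855]), np.float64(0.0738))
tray NW [0.4647 0.1575 0.012 ]
tray NE [0.6394 0.1588 0.012 ]
tray SE [ 0.641  -0.0983  0.012 ]
tray SW [ 0.4627 -0.0923  0.012 ]
```

View pics/wc.png

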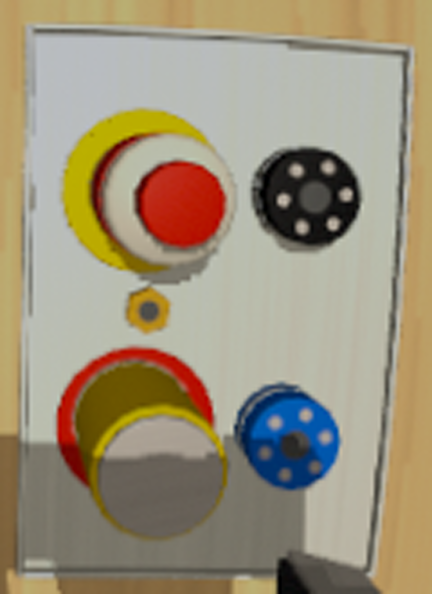

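Run:
```python
from h import *
import pickle
c=pickle.load(open('w1.pkl','rb'))
print('lid',onz(c,324.3,221.8,.106,True).round(4),'lidscale edges',onz(c,280+93/3.6,221.8,.106,True)[0]-onz(c,280+227/3.6,221.8,.106,True)[0])
a=onz(c,255.5,62.5,.004,True);b=onz(c,382,38,.004,True);print(a,b,np.linalg.norm(b-a))
S=pickle.load(open('d0.pkl','rb'))['scene']
q=[onz(S,240+x/6,80+y/6,.004)[:2] for x,y in[(188,46),(705,149),(641,372),(98,262)]];q=np.array(q)
print(q.round(4),q.mean(0).round(4),[np.linalg.norm(q[i]-q[i-1]).round(3) for i in range(4)],np.arctan2(*(q[1]-q[0])[::-1]),np.arctan2(*(q[2]-q[3])[::-1]))
u=(b-a)[:2]/np.linalg.norm((b-a)[:2]);print('ctr wrist',(a+b)[:2]/2+.065*np.array([-u[1],u[0]]),np.arctan2(u[1],u[0]))
rel(.516,-.024,.16)
```

```text
lid [ 0.5135 -0.0195  0.106 ] lidscale edges -0.052577316637418936
[0.41237165 0.21827553 0.004     ] [0.62374244 0.27105922 0.004     ] 0.21786172341293478
[[0.3838 0.3375]
 [0.5948 0.3912]
 [0.6252 0.268 ]
 [0.4164 0.2122]] [0.505  0.3022] [np.float64(0.129), np.float64(0.218), np.float64(0.127), np.float64(0.216)] 0.24943817144224933 0.2611650430761452
ctr wrist [0.5023088  0.30773078] 0.24471592874457737
t 1.7 pos [0.4496 0.0291 0.3596] rel [-0.0003 -0.0003  0.0001] [-0.1064  0.1329  0.3991] F [-0.1 -0.2 -0.2] w 0.094
```

Emit:
servo_tool([
  [[0,0,0,-0.102,0.131,0.2,0],[0,0,0,-0.102,0.131,0.2,0],[0,0,0,-0.102,0.131,0.2,0],[0,0,0,-0.102,0.131,0.439,0],[0,0,0,-0.102,0.131,0.439,0],[0,0,0,-0.102,0.131,0.439,0],[0,0,0,-0.102,0.131,0.439,0],[0,0,0,-0.102,0.131,0.439,0]],
])

```text
time_s: 2.37
ee_pos: [0.5142, -0.023, 0.14]
eef_rot: [-3.138, -0.001, 1.569]
force: [0.3, 0.2, 0.1]
grip_width: 0.094
```

Run:
```python
from h import *
c=shot('wrist','wrist2.png');rel(.515,-.022,.045)
shot('side','side2.png')
```

```text
t 2.42 pos [ 0.5154 -0.0228  0.1421] rel [ 0.0006 -0.0002 -0.0008] [ 0.0015 -0.0011  0.1941] F [-0.5  0.3  0.2] w 0.094
```

View pics/wrist2.png

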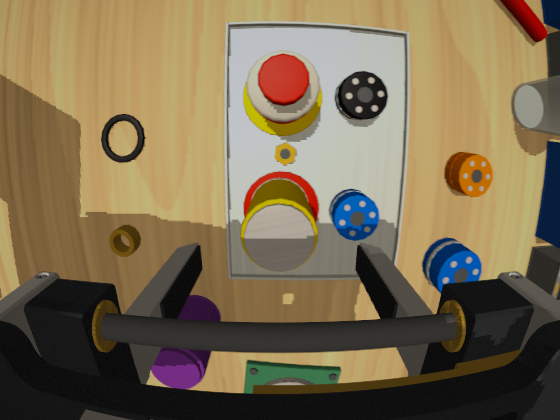

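```bash
cat >> h.py <<'E'
def circ(W):
    W=np.array(W);A=np.c_[2*W,np.ones(len(W))];s=np.linalg.lstsq(A,(W**2).sum(1),rcond=None)[0]
    return s[:2].round(4),(2*np.sqrt(s[2]+s[0]**2+s[1]**2)).round(4)
def fit(c,name,lo,hi,box,z,fish=True,amin=8):
    im=c['color'];hsv=cv2.cvtColor(im,cv2.COLOR_RGB2HSV)
    m=np.zeros(im.shape[:2],'uint8');x0,y0,x1,y1=box;m[y0:y1,x0:x1]=cv2.inRange(hsv,lo,hi)[y0:y1,x0:x1]
    cs,_=cv2.findContours(m,0,1);p=np.vstack([q.reshape(-1,2) for q in cs if cv2.contourArea(q)>amin]);h=cv2.convexHull(p).reshape(-1,2)
    print(name,p.min(0),p.max(0),circ([onz(c,x,y,z,fish)[:2] for x,y in h]))
E
python3 - <<'E'
from h import *
c=camera('wrist')
# lid: gray inside yellow ring
for e in [((242,235),(317,235)),((280,201),(280,270))]:
    a,b=[onz(c,*p,.106,True) for p in e];print('lid',((a+b)/2).round(4),np.linalg.norm(a-b).round(4))
fit(c,'blue',(100,120,50),(130,255,255),(325,180,385,245),.037)
fit(c,'black',(0,0,0),(180,255,70),(330,60,395,120),.037)
fit(c,'cap',(0,150,80),(8,255,255),(255,45,315,110),.121)
fit(c,'redspot',(0,150,50),(8,255,255),(235,165,325,250),.006)
fit(c,'yelspot',(22,150,80),(34,255,255),(235,80,330,140),.006)
E
```

```text
lid [ 0.5168 -0.0181  0.106 ] 0.0525
lid [ 0.5171 -0.0194  0.106 ] 0.0511
blue [328 188] [374 239] (array([ 0.5826, -0.0215]), np.float64(0.0469))
black [331  72] [383 119] (array([0.5857, 0.0853]), np.float64(0.0455))
cap [255  56] [304 104] (array([0.5169, 0.0853]), np.float64(0.0306))
redspot [241 171] [314 220] (array([ 0.5155, -0.0234]), np.float64(0.0739))
yelspot [241  85] [318 135] (array([0.5173, 0.0854]), np.float64(0.074))
```

Emit:
servo_tool([
  [[0,0,0,0.004,0.001,0.08,0],[0,0,0,0.004,0.001,0.14,0],[0,0,0,0.004,0.001,0.194,0],[0,0,0,0.004,0.001,0.194,0],[0,0,0,0.004,0.001,0.194,0.35],[0,0,0,0.004,0.001,0.194,0.4],[0,0,0,0.004,0.001,0.194,0.5],[0,0,0,0.004,0.001,0.194,0.7],[0,0,0,0.004,0.001,0.194,1],[0,0,0,0.004,0.001,0.194,1],[0,0,0,0.004,0.001,0.194,1],[0,0,0,0.004,0.001,0.194,1]],
], squeeze=25)

```text
time_s: 3.52
ee_pos: [0.517, -0.0204, 0.0467]
eef_rot: [3.138, 0.0, 1.57]
force: [-4.4, 1.1, 7.3]
grip_width: 0.0558
```

Run:
```python
from h import *
rel(.516,-.021,.20)
```

```text
t 3.52 pos [ 0.517  -0.0204  0.0467] rel [ 0.0023  0.0001 -0.0003] [-0.0012 -0.0008 -0.3067] F [-4.4  1.1  7.3] w 0.0558
```

Emit:
servo_tool([
  [[0,0,0,0,0,-0.04,1],[0,0,0,0,0,-0.1,1],[0,0,0,0,0,-0.18,1],[0,0,0,0,0,-0.25,1],[0,0,0,0,0,-0.29,1],[0,0,0,0,0,-0.29,1],[0,0,0,0.06,-0.013,-0.29,1],[0,0,0,0.13,-0.028,-0.29,1],[0,0,0,0.2,-0.043,-0.29,1],[0,0,0,0.27,-0.058,-0.29,1],[0,0,0,0.34,-0.073,-0.29,1],[0,0,0,0.41,-0.088,-0.29,1]],
])

```text
time_s: 4.52
ee_pos: [0.4714, 0.1861, 0.1899]
eef_rot: [3.14, 0.001, 1.57]
force: [0.7, 0.4, -2.2]
grip_width: 0.0556
```

Run:
```python
from h import *
rel(.45,.291,.10)
```

```text
t 4.52 pos [0.4714 0.1861 0.1899] rel [ 0.0011  0.0004 -0.0004] [ 0.21   -0.0433  0.1796] F [ 0.7  0.4 -2.2] w 0.0556
```

Emit:
servo_tool([
  [[0,0,0,0.07,-0.014,0,1],[0,0,0,0.13,-0.027,0,1],[0,0,0,0.18,-0.037,0,1],[0,0,0,0.21,-0.043,0,1],[0,0,0,0.21,-0.043,0,1],[0,0,0,0.21,-0.043,0.05,1],[0,0,0,0.21,-0.043,0.12,1],[0,0,0,0.21,-0.043,0.19,1],[0,0,0,0.21,-0.043,0.24,1],[0,0,0,0.21,-0.043,0.27,1],[0,0,0,0.21,-0.043,0.278,1],[0,0,0,0.21,-0.043,0.278,1]],
])

```text
time_s: 5.52
ee_pos: [0.4496, 0.29, 0.0493]
eef_rot: [-3.141, 0.002, 1.57]
force: [-0.1, 0.2, -2.3]
grip_width: 0.0558
```

Run:
```python
from h import *
rel(.45,.291,.045)
shot('scene','scene3.png');shot('side','side3.png')
```

```text
t 5.52 pos [0.4496 0.29   0.0493] rel [-0.0006  0.0014 -0.0008] [0.002  0.0009 0.0086] F [-0.1  0.2 -2.3] w 0.0558
```

View pics/scene3.png

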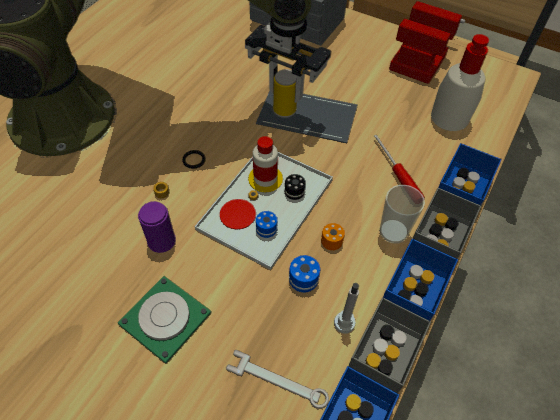

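View pics/side3.png

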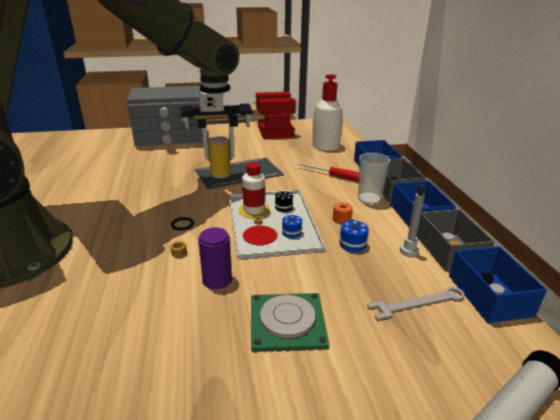

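The tin is over the near-robot half of the mat (scene 285,100). I'll lower it gently and release.

Emit:
servo_tool([
  [[0,0,0,0.002,0.001,0.004,1],[0,0,0,0.002,0.001,0.008,1],[0,0,0,0.002,0.001,0.01,1],[0,0,0,0.002,0.001,0.01,1],[0,0,0,0.002,0.001,0.01,0.38],[0,0,0,0.002,0.001,0.01,0.3],[0,0,0,0.002,0.001,0.01,0.1],[0,0,0,0.002,0.001,0.01,0],[0,0,0,0.002,0.001,0.01,0],[0,0,0,0.002,0.001,-0.05,0],[0,0,0,0.002,0.001,-0.12,0],[0,0,0,0.002,0.001,-0.2,0]],
])

```text
time_s: 6.62
ee_pos: [0.4501, 0.2915, 0.1518]
eef_rot: [3.142, 0.002, 1.57]
force: [-0.2, 0.7, 0.1]
grip_width: 0.0941
```

Run:
```python
from h import *
rel(.517,.0855,.2)
S=shot('scene','scene4.png');D=shot('side','side4.png')
for n,c,b in(('scene',S,(215,195,258,232)),('side',D,(240,222,280,247))): fit(c,n+' red',(0,150,60),(8,255,255),b,.006,False)
```

```text
t 6.62 pos [0.4501 0.2915 0.1518] rel [ 0.      0.0011 -0.0006] [-0.4119  0.1342 -0.0958] F [-0.2  0.7  0.1] w 0.0941
scene red [220 199] [255 228] (array([ 0.5171, -0.0289]), np.float64(0.0742))
side red [243 226] [276 244] (array([ 0.5158, -0.0279]), np.float64(0.0724))
```

View pics/scene4.png

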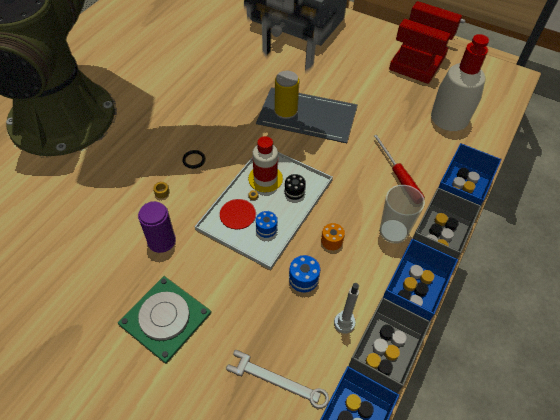

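Emit:
servo_tool([
  [[0,0,0,-0.05,0.015,-0.06,0],[0,0,0,-0.12,0.04,-0.08,0],[0,0,0,-0.2,0.065,-0.08,0],[0,0,0,-0.28,0.09,-0.08,0],[0,0,0,-0.35,0.115,-0.06,0],[0,0,0,-0.4,0.13,-0.04,0],[0,0,0,-0.417,0.134,-0.02,0],[0,0,0,-0.417,0.134,-0.02,0],[0,0,0,-0.417,0.134,-0.02,0],[0,0,0,-0.417,0.134,-0.02,0]],
])

```text
time_s: 7.55
ee_pos: [0.5196, 0.0858, 0.1678]
eef_rot: [3.13, -0.005, 1.571]
force: [0.0, 0.2, 0.4]
grip_width: 0.0941
```

Run:
```python
from h import *
rel(.517,.084,.045)
c=shot('wrist','wrist5.png');S=camera('scene');D=camera('side')
```

```text
t 7.55 pos [0.5196 0.0858 0.1678] rel [ 0.0072 -0.003   0.0002] [-0.0048 -0.008   0.2454] F [0.  0.2 0.4] w 0.0941
```

View pics/wrist5.png

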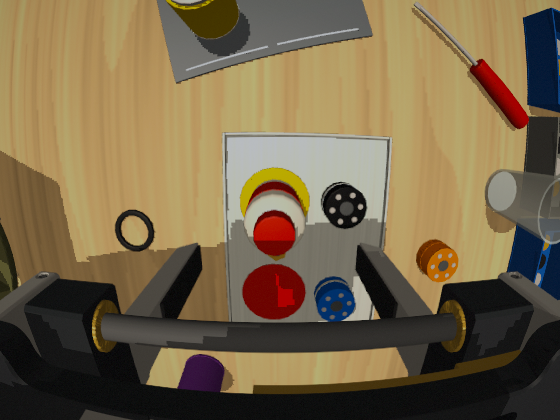

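Emit:
servo_tool([
  [[0.007,-0.003,0,-0.003,-0.007,0,0],[0.007,-0.003,0,-0.004,-0.007,0.06,0],[0.007,-0.003,0,-0.004,-0.007,0.13,0],[0.007,-0.003,0,-0.004,-0.007,0.2,0],[0.007,-0.003,0,-0.004,-0.007,0.245,0],[0.007,-0.003,0,-0.004,-0.007,0.245,0],[0.007,-0.003,0,-0.004,-0.007,0.245,0.38],[0.007,-0.003,0,-0.004,-0.007,0.245,0.45],[0.007,-0.003,0,-0.004,-0.007,0.245,0.55],[0.007,-0.003,0,-0.004,-0.007,0.245,1],[0.007,-0.003,0,-0.004,-0.007,0.245,1],[0.007,-0.003,0,-0.004,-0.007,0.245,1]],
], squeeze=22)

```text
time_s: 8.7
ee_pos: [0.518, 0.0843, 0.0461]
eef_rot: [3.14, 0.0, 1.572]
force: [-0.8, -0.3, -0.6]
grip_width: 0.0574
```

Run:
```python
from h import *
rel(.557,.3185,.195)
```

```text
t 8.7 pos [0.518  0.0843 0.0461] rel [0.0013 0.     0.0005] [ 0.4683  0.079  -0.2976] F [-0.8 -0.3 -0.6] w 0.0574
```

Emit:
servo_tool([
  [[0,0,0,0,0,0,1],[0,0,0,0,0,0,1],[0,0,0,0,0,0,1],[0,0,0,0,0,0,1]],
])

```text
time_s: 9.03
ee_pos: [0.518, 0.0843, 0.0463]
eef_rot: [3.14, 0.0, 1.572]
force: [-2.6, -0.4, 2.2]
grip_width: 0.0512
```

Emit:
servo_tool([
  [[0,0,0,0,0,-0.04,1],[0,0,0,0,0,-0.1,1],[0,0,0,0,0,-0.18,1],[0,0,0,0,0,-0.25,1],[0,0,0,0,0,-0.29,1],[0,0,0,0.05,0.008,-0.295,1],[0,0,0,0.12,0.02,-0.295,1],[0,0,0,0.19,0.032,-0.295,1],[0,0,0,0.26,0.044,-0.295,1],[0,0,0,0.33,0.056,-0.295,1],[0,0,0,0.39,0.066,-0.295,1],[0,0,0,0.44,0.074,-0.295,1]],
])

```text
time_s: 10.03
ee_pos: [0.5543, 0.3065, 0.1931]
eef_rot: [3.14, 0.0, 1.572]
force: [0.4, -0.3, -1.9]
grip_width: 0.0514
```

Run:
```python
from h import *
rel(.558,.3185,.05)
```

```text
t 10.03 pos [0.5543 0.3065 0.1931] rel [0.0007 0.0002 0.001 ] [0.024  0.0071 0.2863] F [ 0.4 -0.3 -1.9] w 0.0514
```

Emit:
servo_tool([
  [[0,0,0,0.015,0.004,0,1],[0,0,0,0.024,0.007,0,1],[0,0,0,0.024,0.007,0.05,1],[0,0,0,0.024,0.007,0.12,1],[0,0,0,0.024,0.007,0.19,1],[0,0,0,0.024,0.007,0.25,1],[0,0,0,0.024,0.007,0.28,1],[0,0,0,0.024,0.007,0.288,1],[0,0,0,0.024,0.007,0.288,1]],
])

```text
time_s: 10.78
ee_pos: [0.5578, 0.3174, 0.0484]
eef_rot: [-3.141, 0.001, 1.572]
force: [0.7, 0.2, -1.4]
grip_width: 0.0514
```

Run:
```python
from h import *
rel(.558,.3185,.0445)
shot('scene','scene6.png')
```

```text
t 10.78 pos [0.5578 0.3174 0.0484] rel [-0.0002  0.0008  0.0005] [0.0022 0.0005 0.0078] F [ 0.7  0.2 -1.4] w 0.0514
```

View pics/scene6.png

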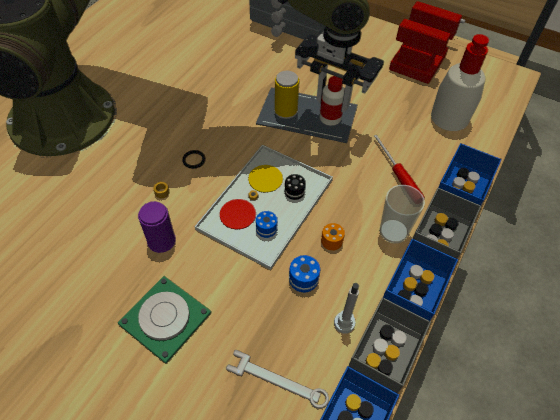

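The bottle is over the far half of the mat, clear of the tin. I'll lower it and release.

Emit:
servo_tool([
  [[0,0,0,0.002,0,0.004,1],[0,0,0,0.002,0,0.008,1],[0,0,0,0.002,0,0.009,1],[0,0,0,0.002,0,0.009,1],[0,0,0,0.002,0,0.009,0.42],[0,0,0,0.002,0,0.009,0.35],[0,0,0,0.002,0,0.009,0.15],[0,0,0,0.002,0,0.009,0.1],[0,0,0,0.002,0,0.009,0.1],[0,0,0,0.002,0,-0.05,0.1],[0,0,0,0.002,0,-0.12,0.1],[0,0,0,0.002,0,-0.2,0.1]],
])

```text
time_s: 11.83
ee_pos: [0.5575, 0.3185, 0.1499]
eef_rot: [-3.141, 0.001, 1.572]
force: [0.6, 0.4, 0.3]
grip_width: 0.0846
```

Run:
```python
from h import *
rel(.584,-.024,.15)
S=shot('scene','scene7.png');D=shot('side','side7.png')
fit(S,'S blue',(100,120,50),(130,255,255),(250,205,285,240),.037,False)
fit(S,'S yel',(22,150,80),(34,255,255),(246,160,287,195),.006,False)
fit(S,'S red',(0,150,60),(8,255,255),(215,195,258,232),.006,False)
fit(D,'D yel',(22,150,80),(34,255,255),(230,190,280,225),.006,False)
fit(D,'D red',(0,150,60),(8,255,255),(240,222,280,247),.006,False)
```

```text
t 11.83 pos [0.5575 0.3185 0.1499] rel [-0.0006  0.0009  0.0006] [-0.6851  0.0525  0.0007] F [0.6 0.4 0.3] w 0.0846
S blue [256 211] [276 237] (array([ 0.592 , -0.0375]), np.float64(0.0564))
S yel [248 165] [282 192] (array([0.5186, 0.0809]), np.float64(0.0746))
S red [220 199] [255 228] (array([ 0.5171, -0.0288]), np.float64(0.0742))
D yel [239 202] [269 217] (array([0.5171, 0.0824]), np.float64(0.0727))
D red [243 226] [276 244] (array([ 0.5158, -0.0279]), np.float64(0.0724))
```

View pics/side7.png

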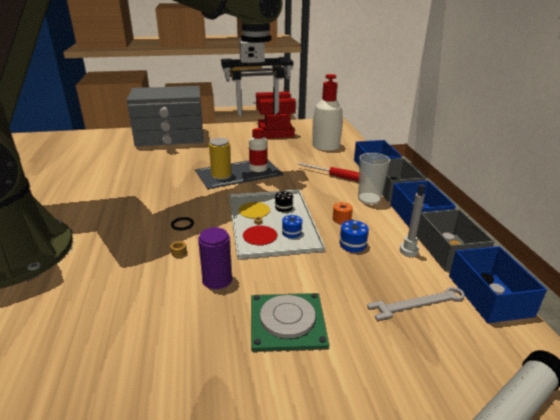

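Both stand on the mat. Next is the blue piston.

Emit:
servo_tool([
  [[0,0,0,0,0,-0.06,0.1],[0,0,0,-0.05,0.003,-0.06,0.1],[0,0,0,-0.13,0.01,-0.06,0.1],[0,0,0,-0.21,0.016,-0.06,0.1],[0,0,0,-0.29,0.022,-0.06,0.3],[0,0,0,-0.37,0.028,-0.06,0.3],[0,0,0,-0.45,0.034,-0.04,0.3],[0,0,0,-0.53,0.04,0,0.3],[0,0,0,-0.61,0.046,0.04,0.3],[0,0,0,-0.67,0.052,0.1,0.3],[0,0,0,-0.686,0.053,0.14,0.3],[0,0,0,-0.686,0.053,0.14,0.3]],
])

```text
time_s: 12.93
ee_pos: [0.5858, -0.0252, 0.0808]
eef_rot: [3.138, -0.005, 1.568]
force: [-1.2, 0.3, -0.8]
grip_width: 0.0655
```

Run:
```python
from h import *
c=shot('wrist','wrist8.png')
rel(.584,-.0235,.012)
print(proj)
```

```text
t 12.98 pos [ 0.5868 -0.0235  0.0836] rel [ 0.0043 -0.0032 -0.0008] [-0.0007 -0.0066  0.1431] F [ 0.3  1.1 -0.1] w 0.066
<function proj at 0x7fbc769b8a40>
```

View pics/wrist8.png

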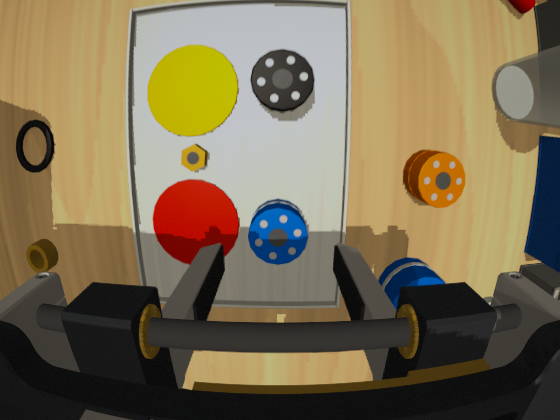

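Run:
```python
from h import *
c=camera('wrist')
fit(c,'blue',(100,120,50),(130,255,255),(240,205,320,270),.037)
fit(c,'red',(0,150,50),(8,255,255),(145,170,245,275),.006)
fit(c,'yel',(22,150,80),(34,255,255),(140,35,245,140),.006)
a,b=[onz(c,*p,.037,True) for p in((249,235),(308,235))];print((a+b)/2,b-a)
a,b=[onz(c,*p,.037,True) for p in((278,206),(278,264))];print((a+b)/2,b-a)
rel(.584,-.0235,.012)
```

```text
blue [247 205] [305 264] (array([ 0.5855, -0.0225]), np.float64(0.0443))
red [153 181] [237 264] (array([ 0.5163, -0.0233]), np.float64(0.0742))
yel [148  48] [236 138] (array([0.5178, 0.0859]), np.float64(0.0743))
[ 0.58711736 -0.02207666  0.037     ] [ 0.04310981 -0.00019996  0.        ]
[ 0.5867351  -0.02269368  0.037     ] [-1.15612090e-04 -4.47121331e-02  2.77555756e-17]
t 13.03 pos [ 0.5879 -0.0225  0.0856] rel [ 0.0063 -0.0031  0.0001] [-0.0028 -0.0092  0.1472] F [ 0.4  0.4 -0.4] w 0.0658
```

Emit:
servo_tool([
  [[0.006,-0.003,0,-0.002,-0.004,0,0.3],[0.006,-0.003,0,-0.002,-0.004,0,0.3],[0.006,-0.003,0,-0.002,-0.004,0.03,0.3],[0.006,-0.003,0,-0.002,-0.004,0.07,0.3],[0.006,-0.003,0,-0.002,-0.004,0.11,0.3],[0.006,-0.003,0,-0.002,-0.004,0.135,0.3],[0.006,-0.003,0,-0.002,-0.004,0.147,0.3],[0.006,-0.003,0,-0.002,-0.004,0.147,0.3],[0.006,-0.003,0,-0.002,-0.004,0.147,0.5],[0.006,-0.003,0,-0.002,-0.004,0.147,0.6],[0.006,-0.003,0,-0.002,-0.004,0.147,1],[0.006,-0.003,0,-0.002,-0.004,0.147,1]],
], squeeze=15)

```text
time_s: 14.03
ee_pos: [0.587, -0.0231, 0.013]
eef_rot: [3.14, -0.0, 1.571]
force: [-0.4, -0.3, 5.0]
grip_width: 0.0436
```

Emit:
servo_tool([
  [[0,0,0,0,0,0,1],[0,0,0,0,0,0,1],[0,0,0,0,0,0,1]],
])

```text
time_s: 14.28
ee_pos: [0.587, -0.0232, 0.0131]
eef_rot: [3.14, -0.0, 1.571]
force: [-0.2, 0.1, -0.3]
grip_width: 0.0439
```

Run:
```python
from h import *
rel(.526,-.2895,.12)
```

```text
t 14.28 pos [ 0.587  -0.0232  0.0131] rel [ 0.0011 -0.      0.    ] [-0.5326 -0.1217 -0.214 ] F [-0.2  0.1 -0.3] w 0.0439
```

Emit:
servo_tool([
  [[0,0,0,0,0,-0.05,1],[0,0,0,0,0,-0.12,1],[0,0,0,0,0,-0.2,1],[0,0,0,-0.03,-0.005,-0.27,1],[0,0,0,-0.1,-0.023,-0.29,1],[0,0,0,-0.17,-0.04,-0.29,1],[0,0,0,-0.24,-0.055,-0.29,1],[0,0,0,-0.31,-0.07,-0.29,1],[0,0,0,-0.38,-0.088,-0.29,1],[0,0,0,-0.44,-0.1,-0.27,1],[0,0,0,-0.49,-0.112,-0.24,1],[0,0,0,-0.52,-0.12,-0.2,1]],
])

```text
time_s: 15.28
ee_pos: [0.5264, -0.2861, 0.1134]
eef_rot: [3.138, 0.001, 1.569]
force: [-0.0, -1.0, -1.5]
grip_width: 0.0437
```

Emit:
servo_tool([
  [[0,0,0,-0.01,-0.004,0,1],[0,0,0,-0.01,-0.004,0,1],[0,0,0,-0.01,-0.004,0,1]],
])

```text
time_s: 15.53
ee_pos: [0.5248, -0.2908, 0.1145]
eef_rot: [3.137, 0.002, 1.569]
force: [0.3, -0.6, -0.3]
grip_width: 0.0437
```

Run:
```python
from h import *
c=shot('wrist','wrist9.png');shot('scene','scene9.png')
rel(.526,-.287,.05)
```

```text
t 15.63 pos [ 0.5252 -0.2902  0.1148] rel [ 0.0033  0.0014 -0.0004] [0.0068 0.0009 0.1295] F [ 0.8 -0.5 -0.3] w 0.044
```

View pics/wrist9.png

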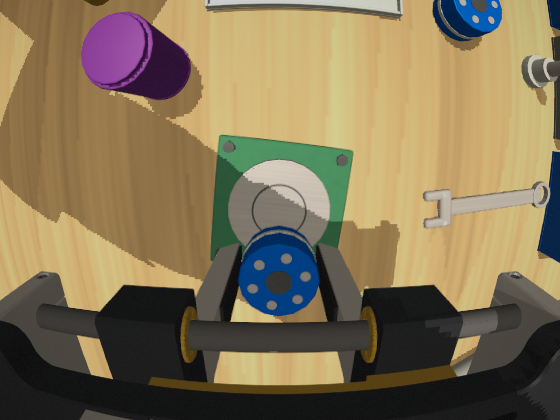

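View pics/scene9.png

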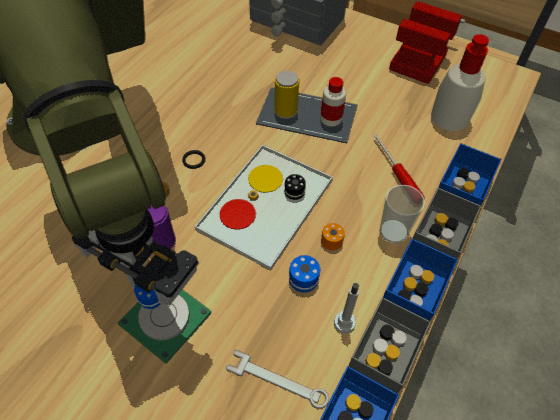

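Run:
```python
from h import *
c=camera('wrist')
im=c['color'];hsv=cv2.cvtColor(im,cv2.COLOR_RGB2HSV)
P=[onz(c,*p,.02,True)[:2] for p in((228,208),(330,208),(279,159),(241,175),(317,175))];print('disc',circ(P))
P=[onz(c,*p,.02,True)[:2] for p in((252,210),(306,210),(279,184),(260,191),(298,191))];print('ring',circ(P))
fit(c,'piston',(100,120,50),(130,255,255),(230,250,330,320),get_obs()['ee_pos'][2]+.0239)
rel(.526,-.287,.05)
```

```text
disc (array([ 0.5262, -0.2828]), np.float64(0.0891))
ring (array([ 0.5261, -0.2831]), np.float64(0.0469))
piston [238 250] [319 315] (array([ 0.5249, -0.2898]), np.float64(0.044))
t 15.68 pos [ 0.5252 -0.2902  0.1147] rel [ 0.0033  0.0014 -0.0003] [0.0067 0.0009 0.1294] F [-0.2  1.5 -0.9] w 0.0438
```

Emit:
servo_tool([
  [[0.003,0.001,0,0.009,0.002,0.03,1],[0.003,0.001,0,0.009,0.002,0.08,1],[0.003,0.001,0,0.009,0.002,0.12,1],[0.003,0.001,0,0.009,0.002,0.139,1],[0.003,0.001,0,0.009,0.002,0.139,1],[0.003,0.001,0,0.009,0.002,0.139,1]],
])

```text
time_s: 16.18
ee_pos: [0.5268, -0.2855, 0.0453]
eef_rot: [3.141, 0.0, 1.571]
force: [0.6, -0.0, -0.0]
grip_width: 0.0436
```

Run:
```python
from h import *
c=camera('wrist');S=camera('scene');D=camera('side');
ims=[c['color'][130:330,180:380],S['color'][255:375,105:225],D['color'][255:355,240:340]]
cv2.imwrite('pics/pl.png',np.hstack([cv2.resize(i,(266,266),interpolation=cv2.INTER_CUBIC) for i in ims])[:,:,::-1])
rel(.526,-.287,.03)
import pickle;pickle.dump((c,S,D),open('pl.pkl','wb'))
```

```text
t 16.33 pos [ 0.5272 -0.2861  0.0465] rel [ 0.0014  0.0011 -0.0002] [-0.0017 -0.0025  0.033 ] F [ 0.6 -0.2 -0.8] w 0.0438
```

View pics/pl.png

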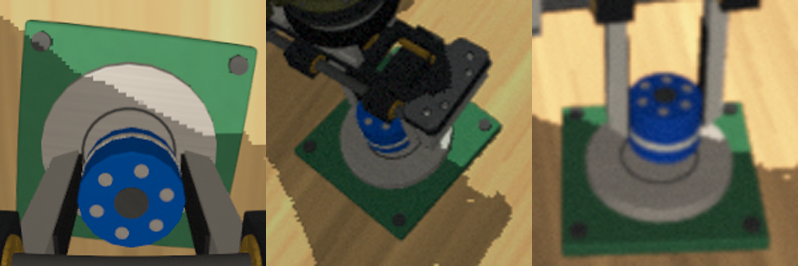

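Run:
```python
from h import *
import pickle
c,S,D=pickle.load(open('pl.pkl','rb'))
k=100/266
f=lambda x,y:(240+(x-532)*k,255+y*k)
z=.0465+.0239
print('side bore',onz(D,*f(664,96),z).round(4),'ring',onz(D,*f(660,157),.02).round(4))
g=lambda x,y:(180+x*200/266,130+y*200/266)
print('wrist bore',onz(c,*g(131,203),z,True).round(4))
P=[onz(c,*g(*p),.02,True)[:2] for p in((42,145),(214,135),(125,63),(60,98),(190,90))];print('disc',circ(P))
P=[onz(c,*g(*p),.02,True)[:2] for p in((82,147),(174,142),(126,107),(100,117),(155,115))];print('ring',circ(P))
```

```text
side bore [ 0.5276 -0.2911  0.0704] ring [ 0.5268 -0.2885  0.02  ]
wrist bore [ 0.5267 -0.2865  0.0704]
disc (array([ 0.5254, -0.2829]), np.float64(0.0869))
ring (array([ 0.5255, -0.2839]), np.float64(0.0468))
```

Both views agree on the same relative correction, about +3 mm in y. I'll apply it, lower and release.

Emit:
servo_tool([
  [[0.001,0.001,0,0.006,-0.002,0.01,1],[0.001,0.001,0,0.006,-0.002,0.02,1],[0.001,0.001,0,0.006,-0.002,0.028,1],[0.001,0.001,0,0.006,-0.002,0.032,1],[0.001,0.001,0,0.006,-0.002,0.033,1],[0.001,0.001,0,0.006,-0.002,0.033,1]],
])

```text
time_s: 16.83
ee_pos: [0.5262, -0.2831, 0.03]
eef_rot: [3.141, -0.0, 1.57]
force: [-0.8, 1.4, 2.3]
grip_width: 0.0438
```

Run:
```python
from h import *
rel(.526,-.283,.03)
```

```text
t 16.83 pos [ 0.5262 -0.2831  0.03  ] rel [ 0.0002 -0.0001 -0.0003] [ 0.0002 -0.0003 -0.0001] F [-0.8  1.4  2.3] w 0.0438
```

Emit:
servo_tool([
  [[0,0,0,0,0,0,0.5],[0,0,0,0,0,0,0.45],[0,0,0,0,0,0,0.3],[0,0,0,0,0,0,0.2],[0,0,0,0,0,-0.04,0.2],[0,0,0,0,0,-0.1,0.1],[0,0,0,0,0,-0.17,0],[0,0,0,0,0,-0.24,0],[0,0,0,0,0,-0.3,0],[0,0,0,0,0,-0.3,0]],
])

```text
time_s: 17.67
ee_pos: [0.5279, -0.2842, 0.1867]
eef_rot: [3.133, 0.005, 1.57]
force: [-0.4, 0.0, 0.1]
grip_width: 0.0936
```

Run:
```python
from h import *
c=shot('wrist','wrist10.png');S=camera('scene');D=camera('side')
ims=[c['color'][130:330,180:380],S['color'][255:375,105:225],D['color'][255:355,240:340]]
cv2.imwrite('pics/pl2.png',np.hstack([cv2.resize(i,(266,266),interpolation=cv2.INTER_CUBIC) for i in ims])[:,:,::-1])
fit(c,'blue',(100,120,50),(130,255,255),(200,150,350,330),.054)
rel(.45,.291,.2)
```

```text
blue [254 184] [297 228] (array([ 0.5259, -0.2829]), np.float64(0.0436))
t 17.82 pos [ 0.5259 -0.283   0.1793] rel [-0.0002 -0.0003 -0.0003] [ 1.1479 -0.1523 -0.0409] F [-0.1 -0.3 -0.3] w 0.0942
```

View pics/pl2.png

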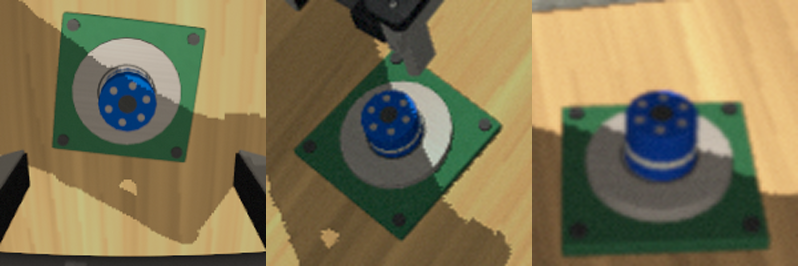

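Run:
```python
from h import *
c=camera('wrist');g=lambda x,y:(180+x*200/266,130+y*200/266)
P=[onz(c,*g(*p),.02,True)[:2] for p in((73,92),(182,92),(128,38),(128,145),(89,53),(166,53))];print('disc',circ(P))
P=np.array([onz(c,*g(*p),.01,True)[:2] for p in((65,13),(205,31),(187,161),(54,146))]);print('base',P.mean(0))
fit(c,'blue',(100,120,50),(130,255,255),(200,150,350,330),.054)
```

```text
disc (array([ 0.523 , -0.2802]), np.float64(0.0879))
base [ 0.52313411 -0.27984031]
blue [257 187] [300 232] (array([ 0.5259, -0.2829]), np.float64(0.0438))
```

The piston is centred on the plate to about 1 mm. Next I bring back the bottle.

Emit:
servo_tool([
  [[0,0,0,0.04,0,-0.05,0],[0,0,0,0.12,0.01,-0.05,0],[0,0,0,0.2,0.02,-0.05,0],[0,0,0,0.28,0.02,-0.05,0],[0,0,0,0.36,0.03,-0.05,0],[0,0,0,0.44,0.03,-0.05,0],[0,0,0,0.52,0.04,-0.05,0],[0,0,0,0.6,0.04,-0.05,0],[0,0,0,0.68,0.05,-0.05,0],[0,0,0,0.76,0.05,-0.05,0],[0,0,0,0.84,0.06,-0.05,0],[0,0,0,0.9,0.064,-0.05,0]],
])

```text
time_s: 18.87
ee_pos: [0.5573, 0.17, 0.2024]
eef_rot: [-3.138, -0.001, 1.571]
force: [-0.0, -0.0, -0.1]
grip_width: 0.0938
```

Run:
```python
from h import *
rel(.558,.3185,.17)
```

```text
t 18.87 pos [0.5573 0.17   0.2024] rel [-0.0024 -0.0005  0.0004] [0.297  0.0019 0.065 ] F [-0.  -0.  -0.1] w 0.0938
```

Emit:
servo_tool([
  [[-0.002,0,0,0.07,0,0,0.1],[-0.002,0,0,0.14,0,0,0.1],[-0.002,0,0,0.21,0,0.02,0.1],[-0.002,0,0,0.27,0.002,0.04,0.1],[-0.002,0,0,0.297,0.002,0.06,0.1],[-0.002,0,0,0.297,0.002,0.065,0.1],[-0.002,0,0,0.297,0.002,0.065,0.1],[-0.002,0,0,0.297,0.002,0.065,0.1]],
])

```text
time_s: 19.53
ee_pos: [0.5582, 0.3172, 0.1696]
eef_rot: [-3.14, -0.0, 1.571]
force: [-0.1, -1.0, 0.3]
grip_width: 0.0844
```

Run:
```python
from h import *
c=shot('wrist','wrist11.png')
rel(.558,.3185,.0445)
fit(c,'cap',(0,150,80),(8,255,255),(235,205,315,270),.119)
```

```text
t 19.58 pos [0.5584 0.3172 0.1702] rel [-0.0004 -0.0004 -0.0004] [ 0.0025 -0.0007  0.2515] F [ 0.4  1.3 -0.4] w 0.0845
cap [259 205] [299 249] (array([0.5586, 0.3228]), np.float64(0.0328))
```

View pics/wrist11.png

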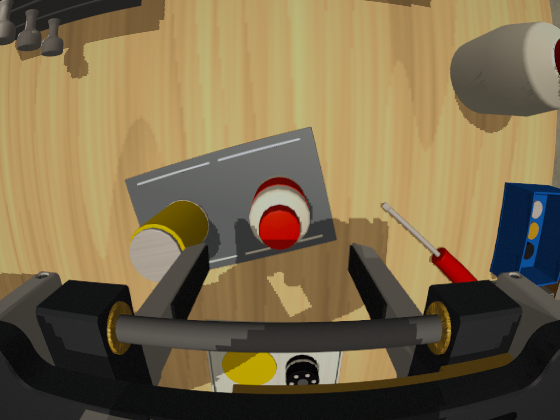

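Emit:
servo_tool([
  [[0,0,0,0.005,-0.001,0.04,0.1],[0,0,0,0.005,-0.001,0.1,0.1],[0,0,0,0.005,-0.001,0.17,0.1],[0,0,0,0.005,-0.001,0.23,0.1],[0,0,0,0.005,-0.001,0.251,0.1],[0,0,0,0.005,-0.001,0.251,0.3],[0,0,0,0.005,-0.001,0.251,0.4],[0,0,0,0.005,-0.001,0.251,0.45],[0,0,0,0.005,-0.001,0.251,0.6],[0,0,0,0.005,-0.001,0.251,1],[0,0,0,0.005,-0.001,0.251,1],[0,0,0,0.005,-0.001,0.251,1]],
], squeeze=22)

```text
time_s: 20.58
ee_pos: [0.5584, 0.32, 0.0461]
eef_rot: [3.14, -0.001, 1.57]
force: [-0.5, 0.1, 7.0]
grip_width: 0.0512
```

Emit:
servo_tool([
  [[0,0,0,0,0,0,1],[0,0,0,0,0,0,1],[0,0,0,0,0,0,1]],
])

```text
time_s: 20.83
ee_pos: [0.5584, 0.32, 0.0461]
eef_rot: [3.14, -0.001, 1.57]
force: [-0.7, -0.5, 0.5]
grip_width: 0.0514
```

Run:
```python
from h import *
rel(.516,-.0243,.18)
```

```text
t 20.83 pos [0.5584 0.32   0.0461] rel [ 0.0007 -0.0009 -0.0003] [-0.6883 -0.0841 -0.2688] F [-0.7 -0.5  0.5] w 0.0514
```

Emit:
servo_tool([
  [[0,0,0,0,0,-0.04,1],[0,0,0,0,0,-0.1,1],[0,0,0,0,0,-0.18,1],[0,0,0,0,0,-0.25,1],[0,0,0,-0.04,-0.005,-0.268,1],[0,0,0,-0.11,-0.014,-0.268,1],[0,0,0,-0.18,-0.022,-0.268,1],[0,0,0,-0.25,-0.03,-0.268,1],[0,0,0,-0.32,-0.04,-0.268,1],[0,0,0,-0.39,-0.048,-0.268,1],[0,0,0,-0.46,-0.056,-0.268,1],[0,0,0,-0.53,-0.065,-0.268,1]],
])

```text
time_s: 21.83
ee_pos: [0.5249, 0.0533, 0.1796]
eef_rot: [3.141, -0.001, 1.57]
force: [1.2, -0.8, -2.3]
grip_width: 0.0514
```

Run:
```python
from h import *
rel(.516,-.0243,.07)
```

```text
t 21.83 pos [0.5249 0.0533 0.1796] rel [ 0.0006 -0.0009 -0.0003] [-0.1555 -0.018   0.2189] F [ 1.2 -0.8 -2.3] w 0.0514
```

Emit:
servo_tool([
  [[0,0,0,-0.06,-0.007,0,1],[0,0,0,-0.11,-0.012,0,1],[0,0,0,-0.145,-0.017,0,1],[0,0,0,-0.1555,-0.018,0.03,1],[0,0,0,-0.1555,-0.018,0.09,1],[0,0,0,-0.1555,-0.018,0.15,1],[0,0,0,-0.1555,-0.018,0.2,1],[0,0,0,-0.1555,-0.018,0.24,1],[0,0,0,-0.1555,-0.018,0.253,1],[0,0,0,-0.1555,-0.018,0.253,1],[0,0,0,-0.1555,-0.018,0.253,1]],
])

```text
time_s: 22.75
ee_pos: [0.5164, -0.0243, 0.0537]
eef_rot: [3.14, -0.001, 1.571]
force: [0.8, 0.7, -1.1]
grip_width: 0.0515
```

Run:
```python
from h import *
rel(.516,-.0243,.0485)
c=camera('wrist');S=camera('scene');D=camera('side')
ims=[c['color'][130:330,180:380],S['color'][150:250,190:290],D['color'][170:260,215:305]]
cv2.imwrite('pics/b2.png',np.hstack([cv2.resize(i,(266,266),interpolation=cv2.INTER_CUBIC) for i in ims])[:,:,::-1])
```

```text
t 22.75 pos [ 0.5164 -0.0243  0.0537] rel [ 0.0009 -0.0009 -0.0001] [-0.0001 -0.0007  0.0104] F [ 0.8  0.7 -1.1] w 0.0515
```

View pics/b2.png

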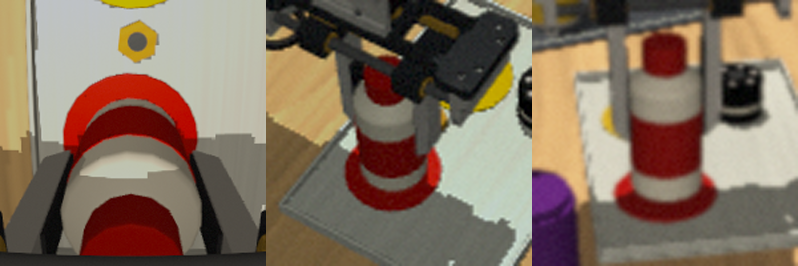

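The bottle is centred over the red spot in the views. I'll lower it and release.

Emit:
servo_tool([
  [[0,0,0,0,0,0.005,1],[0,0,0,0,0,0.01,1],[0,0,0,0,0,0.012,1],[0,0,0,0,0,0.012,1],[0,0,0,0,0,0.012,0.42],[0,0,0,0,0,0.012,0.35],[0,0,0,0,0,0.012,0.15],[0,0,0,0,0,0.012,0],[0,0,0,0,0,0.012,0],[0,0,0,0,0,-0.05,0],[0,0,0,0,0,-0.12,0],[0,0,0,0,0,-0.2,0]],
])

```text
time_s: 23.9
ee_pos: [0.5156, -0.0244, 0.1546]
eef_rot: [3.141, -0.002, 1.57]
force: [1.0, -0.3, 0.1]
grip_width: 0.0936
```

Run:
```python
from h import *
rel(.45,.291,.17)
c=shot('wrist','wrist12.png')
```

```text
t 23.9 pos [ 0.5156 -0.0244  0.1546] rel [ 0.0002 -0.001  -0.0002] [ 0.6307 -0.1314 -0.0298] F [ 1.  -0.3  0.1] w 0.0936
```

View pics/wrist12.png

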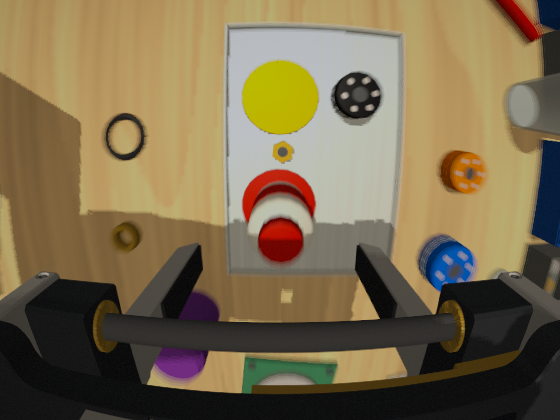

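Bottle is upright on the red spot. Next is the tin.

Emit:
servo_tool([
  [[0,0,0,0.03,-0.006,-0.08,0],[0,0,0,0.1,-0.02,-0.09,0],[0,0,0,0.18,-0.037,-0.09,0],[0,0,0,0.26,-0.054,-0.09,0],[0,0,0,0.34,-0.07,-0.09,0],[0,0,0,0.42,-0.087,-0.09,0],[0,0,0,0.5,-0.104,-0.08,0],[0,0,0,0.57,-0.119,-0.06,0],[0,0,0,0.62,-0.13,-0.04,0],[0,0,0,0.6307,-0.1314,-0.03,0],[0,0,0,0.6307,-0.1314,-0.03,0],[0,0,0,0.6307,-0.1314,-0.03,0]],
])

```text
time_s: 24.95
ee_pos: [0.4531, 0.2902, 0.1776]
eef_rot: [3.13, 0.0, 1.571]
force: [0.3, 0.8, 0.6]
grip_width: 0.094
```

Run:
```python
from h import *
rel(.45,.2915,.045)
c=shot('wrist','wrist13.png')
```

```text
t 24.95 pos [0.4531 0.2902 0.1776] rel [0.0075 0.0001 0.    ] [ 0.0027 -0.0093  0.265 ] F [0.3 0.8 0.6] w 0.094
```

View pics/wrist13.png

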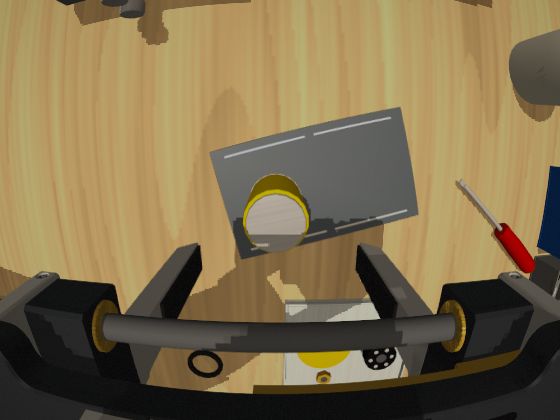

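Run:
```python
from h import *
c=camera('wrist')
for e in [((244,220),(308,220)),((276,191),(276,251))]:
    a,b=[onz(c,*p,.104,True) for p in e];print('lid',((a+b)/2).round(4),np.linalg.norm(a-b).round(4))
rel(.45,.2925,.045)
```

```text
lid [0.4523 0.2946 0.104 ] 0.0518
lid [0.4523 0.2931 0.104 ] 0.0506
t 25.05 pos [0.4536 0.2896 0.1782] rel [ 0.0081 -0.0003 -0.001 ] [ 0.0056 -0.0106  0.2663] F [-0.2  0.7  0.4] w 0.0944
```

Emit:
servo_tool([
  [[0.008,0,0,0.006,-0.008,0,0],[0.008,0,0,0.006,-0.008,0.04,0],[0.008,0,0,0.006,-0.008,0.11,0],[0.008,0,0,0.006,-0.008,0.18,0],[0.008,0,0,0.006,-0.008,0.24,0],[0.008,0,0,0.006,-0.008,0.266,0],[0.008,0,0,0.006,-0.008,0.266,0.3],[0.008,0,0,0.006,-0.008,0.266,0.37],[0.008,0,0,0.006,-0.008,0.266,0.42],[0.008,0,0,0.006,-0.008,0.266,0.6],[0.008,0,0,0.006,-0.008,0.266,1],[0.008,0,0,0.006,-0.008,0.266,1]],
], squeeze=25)

```text
time_s: 26.05
ee_pos: [0.4517, 0.2929, 0.0461]
eef_rot: [3.14, -0.001, 1.569]
force: [-0.8, 0.2, 0.5]
grip_width: 0.0573
```

Emit:
servo_tool([
  [[0,0,0,0,0,0,1],[0,0,0,0,0,0,1],[0,0,0,0,0,0,1]],
])

```text
time_s: 26.3
ee_pos: [0.4516, 0.2929, 0.0461]
eef_rot: [3.14, -0.001, 1.569]
force: [0.9, -0.5, -0.1]
grip_width: 0.0554
```

Run:
```python
from h import *
rel(.5175,.085,.18)
```

```text
t 26.3 pos [0.4516 0.2929 0.0461] rel [ 0.0008 -0.0007 -0.0009] [-0.4153  0.1328 -0.2682] F [ 0.9 -0.5 -0.1] w 0.0554
```

Emit:
servo_tool([
  [[0,0,0,0,0,-0.04,1],[0,0,0,0,0,-0.1,1],[0,0,0,0,0,-0.18,1],[0,0,0,0,0,-0.24,1],[0,0,0,-0.03,0.01,-0.268,1],[0,0,0,-0.1,0.032,-0.268,1],[0,0,0,-0.17,0.055,-0.268,1],[0,0,0,-0.24,0.077,-0.268,1],[0,0,0,-0.31,0.099,-0.268,1],[0,0,0,-0.37,0.118,-0.268,1],[0,0,0,-0.405,0.13,-0.268,1],[0,0,0,-0.415,0.133,-0.268,1]],
])

```text
time_s: 27.3
ee_pos: [0.5181, 0.0826, 0.1797]
eef_rot: [3.141, -0.001, 1.567]
force: [0.0, 0.5, -3.2]
grip_width: 0.0557
```

Run:
```python
from h import *
rel(.5175,.085,.054)
```

```text
t 27.3 pos [0.5181 0.0826 0.1797] rel [ 0.0006 -0.0004 -0.0027] [ 0.0047 -0.0014  0.2514] F [ 0.   0.5 -3.2] w 0.0557
```

Emit:
servo_tool([
  [[0,0,0,0.005,-0.001,0.02,1],[0,0,0,0.005,-0.001,0.08,1],[0,0,0,0.005,-0.001,0.15,1],[0,0,0,0.005,-0.001,0.21,1],[0,0,0,0.005,-0.001,0.245,1],[0,0,0,0.005,-0.001,0.253,1],[0,0,0,0.005,-0.001,0.253,1],[0,0,0,0.005,-0.001,0.253,1]],
])

```text
time_s: 27.97
ee_pos: [0.518, 0.0859, 0.054]
eef_rot: [3.14, -0.001, 1.567]
force: [-0.3, -0.8, -3.2]
grip_width: 0.0557
```

Run:
```python
from h import *
rel(.5175,.085,.0485)
c=camera('wrist');S=camera('scene');D=camera('side')
ims=[c['color'][130:330,180:380],S['color'][130:230,210:310],D['color'][150:240,215:305]]
cv2.imwrite('pics/t2.png',np.hstack([cv2.resize(i,(266,266),interpolation=cv2.INTER_CUBIC) for i in ims])[:,:,::-1])
```

```text
t 27.97 pos [0.518  0.0859 0.054 ] rel [ 0.0012 -0.0005 -0.0022] [-0.0018 -0.001   0.011 ] F [-0.3 -0.8 -3.2] w 0.0557
```

View pics/t2.png

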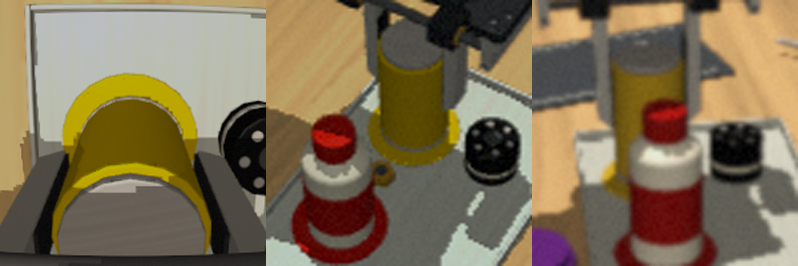

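Emit:
servo_tool([
  [[0,0,0,-0.001,-0.001,0.005,1],[0,0,0,-0.001,-0.001,0.01,1],[0,0,0,-0.001,-0.001,0.012,1],[0,0,0,-0.001,-0.001,0.012,1],[0,0,0,-0.001,-0.001,0.012,0.38],[0,0,0,-0.001,-0.001,0.012,0.3],[0,0,0,-0.001,-0.001,0.012,0.1],[0,0,0,-0.001,-0.001,0.012,0],[0,0,0,-0.001,-0.001,0.012,0],[0,0,0,-0.001,-0.001,-0.05,0],[0,0,0,-0.001,-0.001,-0.12,0],[0,0,0,-0.001,-0.001,-0.2,0]],
])

```text
time_s: 29.12
ee_pos: [0.5167, 0.0848, 0.1549]
eef_rot: [3.141, -0.001, 1.567]
force: [0.5, 1.0, 0.5]
grip_width: 0.0937
```

Emit:
servo_tool([
  [[0,0,0,0,0,-0.08,0],[0,0,0,0,0,-0.16,0],[0,0,0,0,0,-0.24,0],[0,0,0,0.05,-0.1,-0.32,0],[0,0,0,0.05,-0.16,-0.4,0],[0,0,0,0.05,-0.16,-0.4,0],[0,0,0,0.05,-0.16,-0.4,0],[0,0,0,0.05,-0.16,-0.4,0],[0,0,0,0.05,-0.16,-0.4,0],[0,0,0,0.05,-0.16,-0.4,0]],
])

```text
time_s: 29.95
ee_pos: [0.4369, 0.1097, 0.3535]
eef_rot: [-3.14, -0.0, 1.566]
force: [-0.2, 0.2, -1.3]
grip_width: 0.0942
```

Run:
```python
from h import *
c=shot('wrist','wrist15.png');S=shot('scene','scene15.png');D=camera('side');rel(.5,0,.3)
i=[c['color'][40:400,150:510],S['color'][110:370,110:370]]
i=[cv2.resize(k,(400,400)) for k in i];cv2.imwrite('pics/fin.png',np.hstack(i)[:,:,::-1])
```

```text
t 30.1 pos [0.437  0.1098 0.3538] rel [-0.0009 -0.0002 -0.0028] [-0.219   0.1272  0.1073] F [-0.8 -0.6 -0.4] w 0.0939
```

View pics/fin.png

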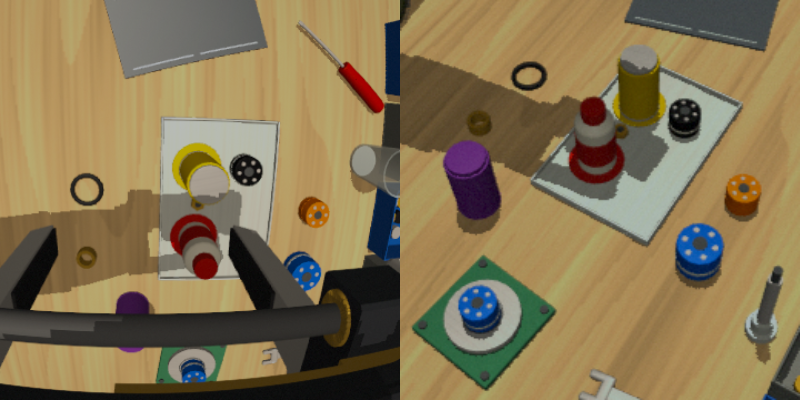

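View pics/wrist15.png

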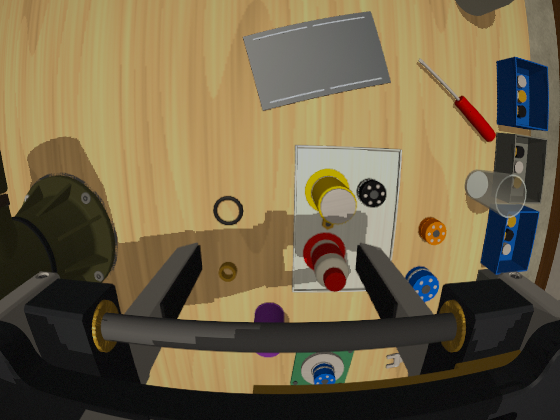

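Run:
```python
from h import *
c=camera('wrist');S=camera('scene')
cv2.imwrite('pics/fin2.png',cv2.resize(np.hstack([c['color'][160:300,290:410],S['color'][110:250,190:310]]),None,fx=3.2,fy=3.2,interpolation=cv2.INTER_CUBIC)[:,:,::-1])
fit(c,'cap',(0,150,60),(8,255,255),(322,265,347,293),.121)
fit(c,'redspot',(0,120,40),(8,255,255),(295,228,350,258),.006)
fit(c,'black',(0,0,0),(180,255,60),(355,176,390,210),.037)
fit(c,'yelspot',(22,150,70),(34,255,255),(298,160,355,215),.006)
for p in((337,203),): print('lid',onz(c,*p,.106,True).round(4))
```

```text
cap [323 268] [345 291] (array([ 0.5148, -0.0188]), np.float64(0.0348))
redspot [303 233] [344 257] (array([ 0.5151, -0.0227]), np.float64(0.0734))
black [357 179] [385 206] (array([0.584 , 0.0894]), np.float64(0.0467))
yelspot [305 169] [354 214] (array([0.5205, 0.083 ]), np.float64(0.0801))
lid [0.516  0.0883 0.106 ]
```

View pics/fin2.png

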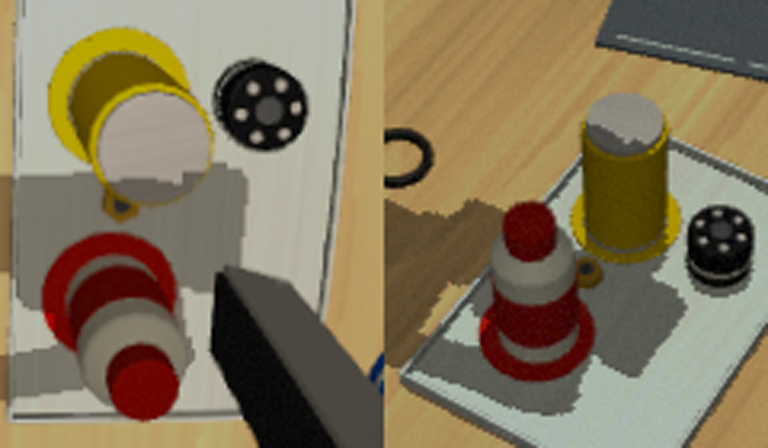

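```bash
python3 -c "
from station import hand_in
print(hand_in())"
```

```text
the job is handed in; nothing more can be done
None
```

The job is finished and handed in at about 30 s of the 128 s. I moved the tin and then the bottle onto the mat, and stood the small blue piston from the tray on the assembly plate. Then I put the bottle on the red spot and the tin on the yellow spot. `hand_in()` gives no verdict, so what follows is from my own checks.

- **Position:** in the last images the bottle and tin stand upright, each with its spot's rim showing evenly all round. By measurement they are within about 4–5 mm of centre, against 12 mm allowed. The blue piston measured about 1 mm off the plate's centre right after release, and later views showed it still standing there.
- **Black piston:** it was never touched. Its measured position varied by about 4 mm between wrist-camera views, which I put down to measurement scatter.
- **Gripper:** it was open and well clear of everything at hand-in.
- **Disagreement:** the scene and side cameras put the spots and plate about 3–5 mm lower in y than the wrist camera. Over the plate, the side and wrist cameras agreed on how far the piston was from the plate's centre. I then used the wrist camera's values for the spots.

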